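Set a sprung pointer rod to a gauge sleeve and hold it

TASK

Of the three look-alike metal sleeves on the bench, take the 80 mm one (the middle height) and stand it fully down over the gauge post, and let go of it. Then grip the wooden knob, pull the sprung pointer rod up until its pointer arm is level with the top of that sleeve, and finish while still holding it there, steady. Leave the other two sleeves and everything else on the bench where they are.

Things in the scene. Friction and masses are not known exactly. Their poses are not given: they have to be found in the camera images.
- gauge: Pointer gauge, screwed down: dark wooden base 110 (x) x 210 (y) x 25 mm; its origin is the centre of the underside on the bench. On it, at local y = +50 mm, a steel tube 24 mm across whose mouth is 45 mm above the bench, with the sprung telescoping rod in it; at local y = -50 mm, the gauge post. Its yaw varies.
- post_foot (a point): Foot of the gauge post, on the top face of the base (25 mm above the bench). The post is a plain steel pin 14 mm in diameter, upright, 32 mm high, with a tapered top. Axes as the gauge.
- pointer: The sprung telescoping rod; moves only straight up, 0 to 80 mm from rest. Origin: on its axis, mid-thickness of the pointer arm, 55 mm above the bench at rest. A flat steel arm 4 mm thick runs from it along gauge -y towards the post. Let go, it returns to rest. A spring pulls it down: about 7 N at rest, plus 1.4 N per 10 mm (14 N at 50 mm), plus its weight of about 150 g.
- knob (a point): Centre of the round wooden knob on top of the rod, the place to grip: 24 mm in diameter, 34 mm tall, from 13 to 47 mm above the origin of pointer (68 to 102 mm above the bench at rest).
- pointer_tip (a point): Tip of the pointer arm, mid-thickness, 71 mm from the rod axis towards the post (29 mm from the post axis: it passes 12 mm clear of a sleeve on the post). 30 mm above the base at rest. Level with the top of the 80 mm sleeve after a pull of 50 mm.
- sleeve_mid: The right gauge sleeve: plain aluminium tube 80 mm tall, 34 mm outside, 20 mm bore, open at both ends, about 130 g, standing upright on the bench. Origin: centre of its underside; z up along it. Two look-alikes are 65 and 95 mm tall; which stands where varies.
- sleeve_top (a point): Centre of the top rim of the 80 mm sleeve: the length mark once it is on the post.
- sleeve_short: Gauge sleeve 65 mm tall (too short), otherwise identical to the right one. Origin: centre of its underside.
- sleeve_long: Gauge sleeve 95 mm tall (too long), otherwise identical to the right one. Origin: centre of its underside.
- paint_jar: Bystander: amber glass jar with black cap, 60 mm across, 85 mm tall. Origin: centre of its underside.
- sanding_block: Bystander: cork block 60 x 42 x 26 mm. Origin: centre of its underside.
- chisel: Bystander: thin hand tool with wooden handle, about 200 mm long, lying along its x axis. Origin near its middle.
- mallet: Bystander: mallet with wooden handle and dark head, about 260 mm long, lying along its x axis. Origin near its middle.
- brush: Bystander: paint brush about 200 mm long, lying along its x axis. Origin near its middle.
- offcut: Bystander: stepped wooden offcut 100 x 50 mm, 50 mm tall at the step. Origin: centre of its underside.

How it is judged:
By the outcome, as a careful person would: the job done as asked, in the order asked, and still so for the second after the job is handed in, while the arm keeps its last pose, push and grip.
It also fails if it takes over 51 s, if anything falls off the work surface, if the arm or the gripper's body presses on something with over 40 N, if the wrist force passes 120 N, or if a joint passes its speed limit or range.

ROBOT

A 6-joint arm with a two-finger parallel gripper is mounted at the origin on the work surface. World frame = base frame: x ahead of the robot, y to its left, z up, the work surface at z = 0. Lengths are in mm, angles in rad, forces in N, time in s.
With the tool pointing down it reaches from about 250 to 775 mm from the base axis. Payload 4 kg.
Tool frame: the origin (TCP) lies at the very end of the fingers, on their centre line; the grasp point (between the pads) lies 19 mm behind it (robot.pinch_z is the distance from the TCP to the grasp point, in mm); z points along the fingers, y is the line along which they close (so a half turn about z gives the same grasp; the last joint's range is limited). The gripper opens to 85 mm and grips with 20 to 120 N. Pads are 22 mm wide; open, the fingers measure 114 mm over their backs; the gripper's body (76 mm by 85 mm) begins 54 mm behind the grasp point. The pads swing forward as they close: fully open they stand 13 mm farther back than shut.
Start: joints at [1.136, 0.087, 1.371, -0, 1.684, -0.103], TCP at [179.169, 520.015, 231.341] pointing down, gripper open.
Joint ranges: [-3.1, 3.1], [-0.76, 2.03], [0.27, 2.55], [-1.08, 4.22], [0.17, 2.65], [-2.57, 2.57]. Speed limits (rad/s): [2.79, 2.79, 3.14, 3.14, 3.14, 3.14].

INTERFACE

Orientations are given as a unit quaternion [w, x, y, z].
In Python, from cell import monitor, optics, job, robot gives the robot as it stands.
- The arm moves only by the tool send_rows, never from a script. Its arguments are lists of equal length, an entry for each row: "fingers": the opening, from -1 (shut) to 1 (fully open); "slide": the shift along the tool's x, y, z in units of 25 mm (1.0 is 25 mm), a list of three; "delta_rot": the turn, a rotation vector about the tool's x, y, z in units of 6 degrees (1.0 is 6 degrees), a list of three. In form: {"fingers": [fingers, ...], "slide": [[tx, ty, tz], ...], "delta_rot": [[rx, ry, rz], ...]}. A call has 1 to 20 rows; each row is the pose to reach, as a shift and turn from the pose commanded when the call began, along the tool's axes at that moment; what a row does not reach only later rows make up. A row lasts 1/12 s, in which the tool goes at most 41.7 mm and 7.16 degrees, less where a joint would pass 70% of its speed; a pose out of reach is approached as far as the arm can. A call with a gripper value outside its range is refused whole. The fingers move at their own pace and stop on an object; "squeeze" is the grip in N (left out, the last holds). Time passes only in rows, so rows that repeat a pose let the fingers close. It gives the time, the measured TCP pose, the force, the opening and the grip force at its end, in the units of the state.
- monitor.get_obs(): the state, without advancing time (a new reading comes with each control period).
- optics.snapshot(name): name is "scene" or "top" or "wrist"; returns the picture (400x640x3 uint8, red, green, blue); there is no depth.
- optics.camera_info(name): a dict with "fx", "fy", "cx", "cy" (pixels), "camera_from_world" (4x4, takes a point from world to camera coordinates). Camera axes: x right, y up, looking along -z (the intrinsics and any distortion apply to the point x, -y, -z); pixel columns grow to the right and rows downward; lengths in mm; the calibration is good to about 2 mm. A picture is of the moment at which its call begins: read the wrist's pose just before it. camera_info takes no time and is no camera call; for the wrist camera it gives the pose at the moment of the call.
- job.close_job(): hands the job in; it is judged then, once.
The state is a dict: "t": time; "joints": joint angles; "qvel": joint speeds; "effort": joint torques, N m; "tool_pos": TCP position; "tool_rot": TCP orientation; "wrist_force": force on the tool from outside, world axes, zero at the start; "wrist_torque": the same for the moment, N m; "width": finger opening in mm; "finger_force": force on a finger pad.
Only numpy, scipy, OpenCV 4.12 (cv2) and the standard library are available. Lean on these libraries where they do the work, as an engineer would, in place of code of your own. Each camera call takes 0.05 s, during which the arm holds its last target. There are 200 camera calls.

## Working session

There is one attempt and no reset: what is moved stays moved. The work goes in short steps, Python scripts to look and compute and a tool call to move; the robot and the scene stay as the last step left them, time stands still between calls to the robot, and variables do not carry over. Pictures are saved under pics/ and viewed, at most 10 in all, crops included, and the job is handed in when it is done.

Besides the shell and the picture viewer there is one more tool, called after "Emit:" as name(argument=value, ...) on one line, values as JSON. send_rows: Moves the arm, as the interface text tells. Its arguments: {"type":"object","properties":{"fingers":{"type":"array","items":{"type":"number"}},"slide":{"type":"array","items":{"type":"array","items":{"type":"number"}}},"delta_rot":{"type":"array","items":{"type":"array","items":{"type":"number"}}},"squeeze":{"type":"number"}},"required":["fingers","slide","delta_rot"]}

```bash
mkdir -p pics; python3 - <<'E'
from cell import monitor, optics, job, robot
import cv2,numpy as np
for n in ["scene","top"]:
    cv2.imwrite(f"pics/{n}0.png",optics.snapshot(n)[:,:,::-1]); i=optics.camera_info(n); print(n,{k:(np.round(v,3).tolist()) if not isinstance(v,str) else v for k,v in i.items()})
o=monitor.get_obs();print(o)
E
```

```text
scene {'fx': 379.35, 'fy': 379.35, 'cx': 320.182, 'cy': 198.732, 'camera_from_world': [[-0.899, 0.438, 0.012, 468.953], [-0.317, -0.667, 0.674, 172.151], [0.303, 0.602, 0.739, -1124.523], [0.0, 0.0, 0.0, 1.0]]}
top {'fx': 394.809, 'fy': 394.809, 'cx': 323.25, 'cy': 197.995, 'camera_from_world': [[0.029, -1.0, -0.003, 38.877], [0.993, 0.029, 0.112, -569.457], [-0.112, -0.006, 0.994, -1022.015], [0.0, 0.0, 0.0, 1.0]]}
{'t': 0.1, 'joints': array([ 1.13589885e+00,  8.79137540e-02,  1.37214420e+00,  2.46381868e-05,
        1.68358356e+00, -1.03091502e-01]), 'qvel': array([ 0.00026457, -0.00151327, -0.00334901, -0.00048531,  0.00052225,
        0.00023224]), 'effort': array([ 1.79744729e-03, -3.53016901e+01, -3.14218354e+01, -2.11420124e-04,
        7.91994156e-03, -6.18604219e-06]), 'tool_pos': array([178.96378606, 519.59061197, 230.21747708]), 'tool_rot': array([-2.84055896e-04,  1.65141547e-01,  9.86269345e-01, -9.84333347e-04]), 'wrist_force': array([-0.67394025, -0.08851636, -0.02997517]), 'wrist_torque': array([0.01888037, 0.04182621, 0.00597083]), 'finger_force': 0.0, 'width': 84.99101246094136}
```

View pics/scene0.png

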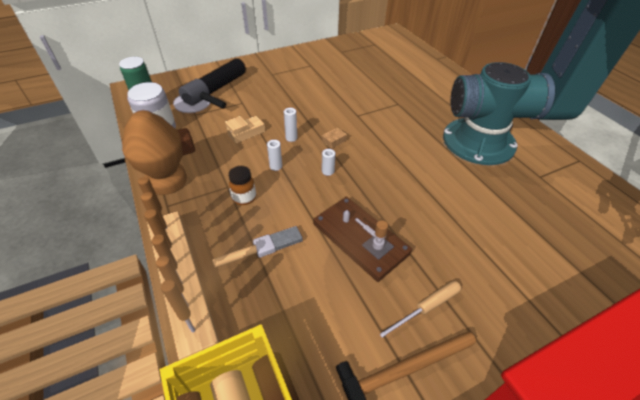

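View pics/top0.png

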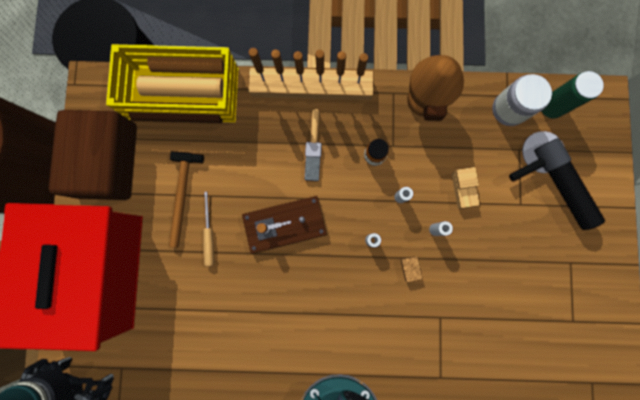

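The scene view shows the sleeves at (290,125), (274,155), (329,162). In the top view they are at (445,229), (405,194), (374,240), and the gauge is at (285,225) with its knob at (262,228). Next I'll measure them.

```bash
cat > h.py <<'E'
import numpy as np,cv2
from cell import monitor, optics, job, robot
def ray(info,u,v):
    T=np.array(info["camera_from_world"]);R=T[:3,:3];c=-R.T@T[:3,3]
    d=R.T@np.array([(u-info["cx"])/info["fx"],-(v-info["cy"])/info["fy"],-1.]);return c,d
def onz(info,u,v,z):
    c,d=ray(info,u,v);return c+d*(z-c[2])/d[2]
def proj(info,p):
    T=np.array(info["camera_from_world"]);q=T[:3,:3]@np.array(p)+T[:3,3]
    return np.array([info["cx"]+info["fx"]*q[0]/-q[2],info["cy"]-info["fy"]*q[1]/-q[2]])
def tri(r):
    A=sum(np.eye(3)-np.outer(d,d)/(d@d) for c,d in r);b=sum((np.eye(3)-np.outer(d,d)/(d@d))@c for c,d in r)
    return np.linalg.solve(A,b)
E
python3 - <<'E'
from h import *
print({k:v for k,v in optics.camera_info("top").items() if k not in("camera_from_world",)}.keys())
for n,box in [("scene",(220,90,350,190)),("top",(350,170,470,260))]:
    im=cv2.imread(f"pics/{n}0.png");x0,y0,x1,y1=box
    hsv=cv2.cvtColor(im,cv2.COLOR_BGR2HSV)
    m=((hsv[...,1]<70)&(hsv[...,2]>110)).astype(np.uint8)
    mm=np.zeros_like(m);mm[y0:y1,x0:x1]=m[y0:y1,x0:x1]
    k,l,s,c=cv2.connectedComponentsWithStats(mm)
    for i in range(1,k):
        if s[i,4]>30: print(n,s[i],c[i].round(1))
a=cv2.imread("pics/scene0.png")[195:285,305:420];b=cv2.imread("pics/top0.png")[190:260,235:335]
f=lambda i:cv2.resize(i,(400,300),interpolation=cv2.INTER_CUBIC)
c1=cv2.imread("pics/scene0.png")[95:185,260:350];c2=cv2.imread("pics/top0.png")[180:255,360:460]
cv2.imwrite("pics/z.png",np.vstack([np.hstack([f(a),f(b)]),np.hstack([f(c1),f(c2)])]))
E
```

```text
dict_keys(['fx', 'fy', 'cx', 'cy'])
scene [283 107  14  35 411] [290.1 123.9]
scene [267 139  15  32 400] [274.2 154.3]
scene [321 148  15  28 337] [328.  161.4]
top [396 187  18  14 155] [404.9 193.3]
top [429 221  24  15 211] [442.3 227.5]
top [365 233  16  15 157] [373.1 239.6]
```

View pics/z.png

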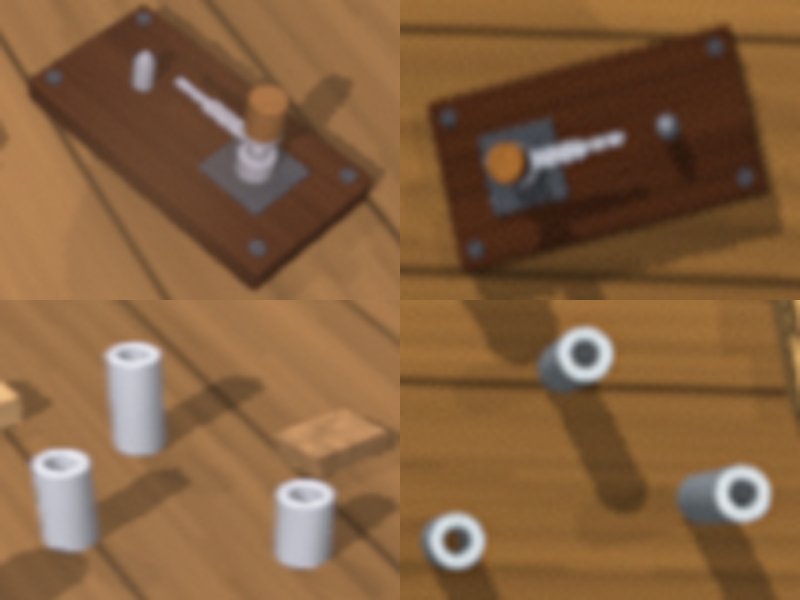

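```bash
python3 - <<'E'
from h import *
S=optics.camera_info("scene");T=optics.camera_info("top")
for n,s,t,z in [("mid",(274,143.9),(406.2,193.5),80),("long",(289.9,111.2),(445.5,228.2),95),("short",(328.6,153.2),(373.8,240),65),("post",(347,211.2),(302,218.5),57),("knobtop",(382.1,224.1),(261.75,227.8),102)]:
    print(n,tri([ray(S,*s),ray(T,*t)]).round(1),onz(S,*s,z).round(1),onz(T,*t,z).round(1))
q=[onz(T,235+(u-400)/4,190+v/(300/70),25)[:2] for u,v in [(447,117),(715,46),(745,177),(475,248)]]
print(np.round(q,1),np.mean(q,0),[np.degrees(np.arctan2(*(q[a]-q[b])[::-1])) for a,b in[(0,1),(3,2)]])
i=optics.camera_info("wrist");print(i)
E
```

```text
mid [ 580.6 -157.    74. ] [ 582.5 -149.5   80. ] [ 580.3 -156.    80. ]
long [ 494.3 -252.5   89.8] [ 496.8 -245.3   95. ] [ 494.2 -251.    95. ]
short [460.2 -77.7  59.7] [463.2 -72.3  65. ] [460.2 -77.1  65. ]
post [509.4 109.9  50.6] [511.2 115.3  57. ] [510.2 108.7  57. ]
knobtop [481.5 205.8  96.9] [484.  209.2 102. ] [481.7 204.7 102. ]
[[511.1 258.4]
 [560.8  80.7]
 [479.5  58.1]
 [430.6 235.7]] [495.47752714 158.2402002 ] [np.float64(105.62391089484375), np.float64(105.41461702355429)]
{'fx': 331.67778681956815, 'fy': 331.67778681956815, 'cx': 317.1621157283813, 'cy': 202.73577483947503, 'camera_from_world': array([[ 3.25583530e-01,  9.45512842e-01, -9.11128671e-04,
        -5.50206761e+02],
       [-9.06994528e-01,  3.12047369e-01, -2.82820376e-01,
         3.66160182e+01],
       [-2.67125982e-01,  9.29080451e-02,  9.59172458e-01,
        -3.79284523e+02],
       [ 0.00000000e+00,  0.00000000e+00,  0.00000000e+00,
         1.00000000e+00]])}
```

```bash
cat >> h.py <<'E'
from scipy.spatial.transform import Rotation as Rn
def Rt(o): q=o["tool_rot"];return Rn.from_quat([q[1],q[2],q[3],q[0]])
def delta(p,yaw,o=None):
    "slide / rot units to reach TCP p, tool pointing down with tool y along world yaw (deg, mod 180)"
    o=o or monitor.get_obs();R=Rt(o)
    best=None
    for k in(0,180):
        a=np.radians(yaw+k);y=np.array([np.cos(a),np.sin(a),0]);z=np.array([0,0,-1.])
        G=Rn.from_matrix(np.c_[np.cross(y,z),y,z]);rv=(R.inv()*G).as_rotvec(degrees=True)/6
        if best is None or abs(rv[2])<abs(best[2]):best=rv
    print("t",round(o["t"],2),"pos",o["tool_pos"].round(2),"slide",(R.inv().apply(np.array(p)-o["tool_pos"])/25).round(3),"rot",best.round(3),"F",o["wrist_force"].round(1),"w",round(o["width"],1))
E
python3 - <<'E'
from h import *
o=monitor.get_obs();i=optics.camera_info("wrist");T=i["camera_from_world"];R=T[:3,:3];c=-R.T@T[:3,3]
print(Rt(o).inv().apply(c-o["tool_pos"]),Rt(o).inv().apply(-R[2]),Rt(o).inv().apply(R[0]))
delta([530,110,230],15.5);delta([580,-155,230],15.5)
E
```

```text
[  72.22466561    0.6954274  -143.42096733] [-0.28304623  0.00112764  0.9591056 ] [ 1.74291622e-04  9.99999353e-01 -1.12428585e-03]
t 0.1 pos [178.96 519.59 230.22] slide [-18.613 -10.916   0.027] rot [-1.900e-02  7.000e-03  9.248e+00] F [-0.7 -0.1 -0. ] w 85.0
t 0.1 pos [178.96 519.59 230.22] slide [-23.956 -20.286   0.044] rot [-1.900e-02  7.000e-03  9.248e+00] F [-0.7 -0.1 -0. ] w 85.0
```

Emit:
send_rows(fingers=[1,1,1,1,1,1,1,1,1,1,1,1,1,1,1,1,1,1,1,1], slide=[[-17.8,-11.2,1.2],[-17.8,-11.2,1.2],[-17.8,-11.2,1.2],[-17.8,-11.2,1.2],[-17.8,-11.2,1.2],[-17.8,-11.2,1.2],[-17.8,-11.2,1.2],[-17.8,-11.2,1.2],[-17.8,-11.2,1.2],[-17.8,-11.2,1.2],[-17.8,-11.2,1.2],[-17.8,-11.2,1.2],[-17.8,-11.2,1.2],[-17.8,-11.2,1.2],[-17.8,-11.2,1.2],[-17.8,-11.2,1.2],[-17.8,-11.2,1.2],[-17.8,-11.2,1.2],[-17.8,-11.2,1.2],[-17.8,-11.2,1.2]], delta_rot=[[0,0,9.25],[0,0,9.25],[0,0,9.25],[0,0,9.25],[0,0,9.25],[0,0,9.25],[0,0,9.25],[0,0,9.25],[0,0,9.25],[0,0,9.25],[0,0,9.25],[0,0,9.25],[0,0,9.25],[0,0,9.25],[0,0,9.25],[0,0,9.25],[0,0,9.25],[0,0,9.25],[0,0,9.25],[0,0,9.25]])

```text
t: 1.77
tool_pos: [508.3, 111.2, 201.6]
tool_rot: [0.0, 0.605, 0.796, 0.0]
wrist_force: [0.0, -0.4, -0.0]
width: 85.3
finger_force: 0.0
```

```bash
python3 - <<'E'
from h import *
import pickle
i=optics.camera_info("wrist");im=optics.snapshot("wrist")[:,:,::-1];cv2.imwrite("pics/w1.png",im);pickle.dump(i,open("w1.pkl","wb"))
delta([580,-155,200],15.5)
for n,p in [("post",(509,110,57)),("knob",(482,206,102))]:print(n,proj(i,p))
E
```

```text
t 1.82 pos [508.39 111.02 201.57] slide [-11.019  -0.096   0.063] rot [0.005 0.    0.011] F [ 0.3 -0.4 -0.3] w 85.4
post [317.04391253 191.32214661]
knob [316.77819036  65.89134148]
```

View pics/w1.png

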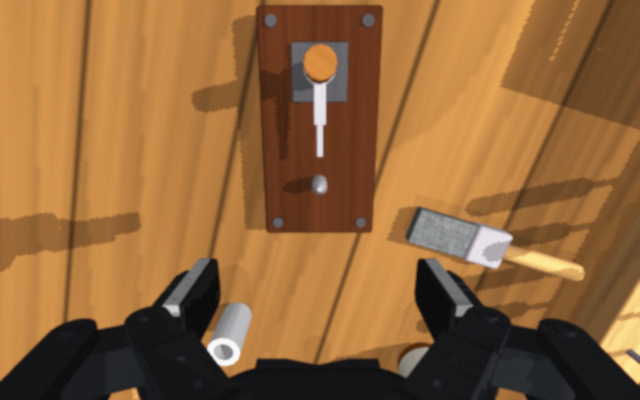

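The wrist view shows the base with screws at (270,20), (369,20), (361,222) and (278,222). The knob top is at (320,60), the pin at (320,181–193), and a neighbouring sleeve at (224,348). Next I'll get sub-pixel values.

```bash
python3 - <<'E'
from h import *
import pickle
i=pickle.load(open("w1.pkl","rb"));im=cv2.imread("pics/w1.png");hsv=cv2.cvtColor(im,cv2.COLOR_BGR2HSV)
m=((hsv[...,1]<110)&(hsv[...,2]>70)).astype(np.uint8);m[:,:255]=0;m[:,385:]=0;m[238:]=0
k,l,s,c=cv2.connectedComponentsWithStats(m)
sc=[]
for j in range(1,k):
    if s[j,4]>25:
        print(s[j],c[j].round(1),onz(i,*c[j],25).round(1)[:2])
        if s[j,4]<200 and (c[j][1]<40 or c[j][1]>205):sc.append(onz(i,*c[j],25)[:2])
print("ctr",np.mean(sc,0),len(sc))
kn=((hsv[...,0]<18)&(hsv[...,1]>150)&(hsv[...,2]>170)).astype(np.uint8);kn[:,:290]=0;kn[:,350:]=0;kn[:30]=0;kn[95:]=0
k,l,s,c=cv2.connectedComponentsWithStats(kn)
for j in range(1,k):
    if s[j,4]>100: print("knob",s[j],c[j].round(1),onz(i,*c[j],102).round(1)[:2],onz(i,s[j,0]+s[j,2]/2,s[j,1]+s[j,3]/2,102).round(1))
for y in range(172,198): print(y,hsv[y,310:332,2].tolist())
print(hsv[60,300:342:2].tolist())
E
```

```text
[264  14  13  14 145] [270.1  20.2] [431.  238.4]
[362  14  13  14 144] [367.9  20.2] [512.6 261.2]
[ 290   41   59  117 3008] [319.1  85.1] [486.2 198.7]
[311 174  17  21 284] [319.2 184.3] [511.4 109.5]
[272 217  12  11  96] [277.5 222. ] [481.  60.]
[355 217  11  11  92] [360.1 221.9] [562.4  82.8]
ctr [496.74308477 160.58214683] 4
knob [304  44  33  36 910] [319.9  61.8] [483.4 209.1] [483.8 209.  102. ]
172 [100, 102, 101, 100, 104, 105, 107, 108, 106, 104, 102, 103, 102, 102, 103, 104, 105, 107, 105, 106, 105, 106]
173 [103, 105, 102, 102, 103, 106, 107, 106, 107, 105, 102, 102, 102, 102, 103, 104, 104, 106, 106, 107, 105, 104]
174 [102, 106, 104, 103, 103, 106, 107, 108, 110, 109, 109, 109, 107, 105, 105, 105, 107, 106, 106, 107, 104, 104]
175 [101, 101, 101, 102, 102, 105, 107, 109, 112, 117, 120, 121, 120, 116, 109, 106, 107, 105, 105, 104, 105, 105]
176 [93, 91, 89, 92, 99, 102, 107, 110, 115, 126, 127, 134, 135, 131, 123, 114, 110, 106, 106, 107, 104, 106]
177 [79, 82, 81, 84, 94, 104, 109, 114, 121, 130, 135, 143, 147, 146, 136, 123, 112, 108, 106, 105, 105, 107]
178 [75,
[... 1867 characters left out ...]
5, 106, 105, 106, 108]
195 [103, 106, 106, 109, 112, 110, 112, 110, 108, 107, 108, 108, 108, 109, 112, 110, 110, 108, 108, 109, 109, 108]
196 [102, 105, 108, 108, 111, 114, 115, 115, 114, 111, 108, 109, 109, 111, 111, 111, 111, 107, 106, 108, 107, 109]
197 [100, 107, 109, 110, 112, 113, 112, 114, 113, 112, 109, 109, 107, 111, 110, 111, 107, 108, 106, 108, 107, 109]
[[138, 13, 102], [8, 54, 118], [14, 170, 186], [15, 177, 213], [15, 178, 215], [15, 179, 216], [15, 179, 216], [15, 180, 218], [15, 177, 218], [15, 180, 217], [15, 177, 218], [15, 177, 216], [15, 178, 213], [15, 179, 209], [15, 179, 208], [15, 178, 208], [15, 178, 209], [15, 179, 210], [13, 155, 186], [6, 34, 111], [130, 14, 107]]
```

Emit:
send_rows(fingers=[1,1,1,1,1,1,1,1,1,1,1,1], slide=[[-11,-0.1,0],[-11,-0.1,0],[-11,-0.1,0],[-11,-0.1,0],[-11,-0.1,0],[-11,-0.1,0],[-11,-0.1,0],[-11,-0.1,0],[-11,-0.1,0],[-11,-0.1,0],[-11,-0.1,0],[-11,-0.1,0]], delta_rot=[[0,0,0],[0,0,0],[0,0,0],[0,0,0],[0,0,0],[0,0,0],[0,0,0],[0,0,0],[0,0,0],[0,0,0],[0,0,0],[0,0,0]])

```text
t: 2.82
tool_pos: [579.7, -153.7, 201.7]
tool_rot: [0.0, 0.604, 0.797, 0.0]
wrist_force: [-0.6, 0.9, -0.4]
width: 85.3
finger_force: 0.0
```

```bash
cat >> h.py <<'E'
def rim(im,box,z,i):
    "outer rim ellipse of the bright top ring -> centre px and world xy"
    x0,y0,x1,y1=box;g=cv2.cvtColor(im,cv2.COLOR_BGR2GRAY);h=cv2.cvtColor(im,cv2.COLOR_BGR2HSV)
    m=np.zeros_like(g);m[y0:y1,x0:x1]=((h[...,1]<60)&(g>200))[y0:y1,x0:x1]*255
    cs,hr=cv2.findContours(m,cv2.RETR_CCOMP,cv2.CHAIN_APPROX_NONE)
    for c,hh in zip(cs,hr[0]):
        if len(c)>25:
            e=cv2.fitEllipse(c);print("hole" if hh[3]>=0 else "outer",np.round(e[0],1),np.round(e[1],1),"->",onz(i,*e[0],z).round(1))
E
python3 - <<'E'
from h import *
import pickle
i=optics.camera_info("wrist");im=optics.snapshot("wrist")[:,:,::-1].copy();cv2.imwrite("pics/w2.png",im);pickle.dump(i,open("w2.pkl","wb"))
delta([580,-155,200],15.5)
print(proj(i,(580,-155,80)));rim(im,(240,100,400,260),80,i)
E
```

```text
t 2.87 pos [ 579.7  -153.86  201.67] slide [-0.047 -0.001  0.067] rot [0.005 0.    0.019] F [-0.6  0.   0. ] w 85.1
[316.62054263 198.17238598]
outer [319.9 196.8] [38.3 39.5] -> [ 582.3 -153.1   80. ]
hole [320.1 196.9] [23.4 24.4] -> [ 582.5 -153.2   80. ]
```

View pics/w2.png

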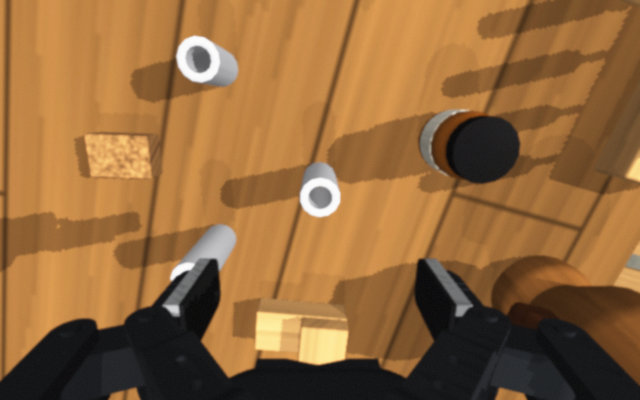

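The mid sleeve's rim is at (320,197), between the open fingers and clear of its neighbours. I'll go down and grip it.

Emit:
send_rows(fingers=[1,1,1,1,1,1,1,-1,-1,-1,-1,-1,-1,-1,-1,-1], slide=[[-0.04,0.06,1.5],[-0.04,0.06,3],[-0.04,0.06,4.5],[-0.04,0.06,5.5],[-0.04,0.06,6.1],[-0.04,0.06,6.35],[-0.04,0.06,6.35],[-0.04,0.06,6.35],[-0.04,0.06,6.35],[-0.04,0.06,6.35],[-0.04,0.06,6.35],[-0.04,0.06,6.35],[-0.04,0.06,6.35],[-0.04,0.06,6.35],[-0.04,0.06,6.35],[-0.04,0.06,6.35]], delta_rot=[[0,0,0],[0,0,0],[0,0,0],[0,0,0],[0,0,0],[0,0,0],[0,0,0],[0,0,0],[0,0,0],[0,0,0],[0,0,0],[0,0,0],[0,0,0],[0,0,0],[0,0,0],[0,0,0]], squeeze=40)

```text
t: 4.2
tool_pos: [582.6, -156.3, 44.4]
tool_rot: [0.002, 0.605, 0.796, 0.001]
wrist_force: [0.8, 0.4, 6.7]
width: 33.3
finger_force: 40.2
```

```bash
python3 - <<'E'
from h import *
i=optics.camera_info("wrist");im=optics.snapshot("wrist")[:,:,::-1].copy();s=optics.snapshot("scene")[:,:,::-1].copy();S=optics.camera_info("scene")
cv2.imwrite("pics/w3.png",im);cv2.imwrite("pics/s3.png",s)
delta([582,-155,80],15.5)
rim(im,(200,100,440,399),80,i);print(proj(i,(582.6,-156.3,80)))
s0=cv2.imread("pics/scene0.png")
for a in(s0,s):
    g=cv2.cvtColor(a,cv2.COLOR_BGR2GRAY)[136:175,258:292]
    print((g[22:30].mean(0)).astype(int).tolist())
big=np.hstack([cv2.resize(im,(400,250)),cv2.resize(s[120:185,225:329],(400,250),interpolation=cv2.INTER_CUBIC)])
cv2.imwrite("pics/c3.png",big)
E
```

```text
t 4.3 pos [ 582.56 -156.29   44.39] slide [ 0.053 -0.004 -1.425] rot [ 0.026  0.017 -0.002] F [-1.1  0.9  5.8] w 32.8
outer [317.2 300.3] [76.4 83.1] -> [ 581.9 -153.    80. ]
hole [317.2 302.6] [49.2 59. ] -> [ 582.1 -153.9   80. ]
[316.73066073 308.21494432]
[129, 129, 129, 129, 129, 128, 126, 124, 123, 125, 136, 159, 181, 191, 192, 191, 187, 182, 175, 165, 153, 138, 123, 108, 96, 92, 93, 96, 99, 102, 105, 108, 112, 115]
[136, 135, 135, 135, 135, 134, 132, 129, 128, 130, 141, 162, 181, 192, 198, 198, 195, 190, 182, 172, 159, 143, 127, 112, 100, 96, 97, 100, 103, 106, 109, 113, 117, 122]
```

View pics/c3.png

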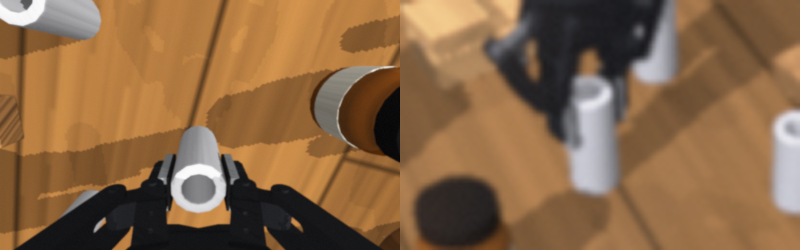

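The grip is good: in the wrist view the rim sits centred between the pads, and in the scene view the sleeve did not shift. I'll lift it and carry it to above the post.

Emit:
send_rows(fingers=[-1,-1,-1,-1,-1,-1,-1,-1,-1,-1,-1,-1,-1,-1,-1,-1,-1,-1,-1,-1], slide=[[0,0,-0.5],[0,0,-1.5],[0,0,-2.5],[0,0,-3.2],[0,0,-3.2],[0.5,0,-3.2],[1.5,0,-3.2],[2.8,0.02,-3.2],[4.1,0.02,-3.2],[5.4,0.03,-3.2],[6.7,0.04,-3.2],[8,0.05,-3.2],[9.2,0.06,-3.2],[10.1,0.06,-3.2],[10.7,0.06,-3.2],[11,0.06,-3.2],[11,0.06,-3.2],[11,0.06,-3.2],[11,0.06,-3.2],[11,0.06,-3.2]], delta_rot=[[0,0,0],[0,0,0],[0,0,0],[0,0,0],[0,0,0],[0,0,0],[0,0,0],[0,0,0],[0,0,0],[0,0,0],[0,0,0],[0,0,0],[0,0,0],[0,0,0],[0,0,0],[0,0,0],[0,0,0],[0,0,0],[0,0,0],[0,0,0]])

```text
t: 5.97
tool_pos: [509.5, 108.5, 122.2]
tool_rot: [-0.0, 0.606, 0.795, -0.0]
wrist_force: [-0.2, 0.0, -2.3]
width: 33.5
finger_force: 40.1
```

```bash
python3 - <<'E'
from h import *
i=optics.camera_info("wrist");im=optics.snapshot("wrist")[:,:,::-1].copy();s=optics.snapshot("scene")[:,:,::-1].copy()
cv2.imwrite("pics/w4.png",im);cv2.imwrite("pics/s4.png",s)
o=monitor.get_obs();delta([510.6,109.4,o["tool_pos"][2]],15.5)
rim(im,(200,100,440,399),o["tool_pos"][2]+35.6,i)
cv2.imwrite("pics/c4.png",np.hstack([cv2.resize(im,(400,250)),cv2.resize(s[150:275,280:480],(400,250),interpolation=cv2.INTER_CUBIC)]))
E
```

```text
t 6.07 pos [509.7  108.61 122.45] slide [ 0.021  0.043 -0.   ] rot [-0.001  0.001 -0.017] F [ 0.9 -0.2 -1.3] w 33.1
outer [318.8 298.4] [78.6 90.4] -> [509.3 112.9 158.1]
hole [317.2 302.4] [48.4 57.6] -> [509.2 111.1 158.1]
outer [344.5 234.7] [ 2.1 12.8] -> [511.2 139.6 158.1]
outer [319.5 120.3] [12.7 83.7] -> [492.4 174.5 158.1]
```

View pics/c4.png

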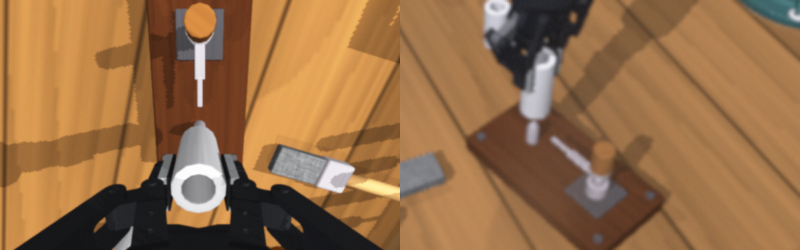

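The sleeve hangs right above the pin. I'll make a small correction and start it over the tip.

Emit:
send_rows(fingers=[-1,-1,-1,-1,-1,-1,-1,-1,-1,-1,-1,-1], slide=[[0.02,0.04,0],[0.02,0.04,0.3],[0.02,0.04,0.6],[0.02,0.04,0.7],[0.02,0.04,0.8],[0.02,0.04,0.9],[0.02,0.04,1.0],[0.02,0.04,1.1],[0.02,0.04,1.2],[0.02,0.04,1.3],[0.02,0.04,1.3],[0.02,0.04,1.3]], delta_rot=[[0,0,0],[0,0,0],[0,0,0],[0,0,0],[0,0,0],[0,0,0],[0,0,0],[0,0,0],[0,0,0],[0,0,0],[0,0,0],[0,0,0]])

```text
t: 7.07
tool_pos: [510.2, 110.3, 89.9]
tool_rot: [-0.0, 0.605, 0.796, -0.0]
wrist_force: [-0.1, 0.4, -1.7]
width: 33.0
finger_force: 40.1
```

Emit:
send_rows(fingers=[-1,-1,-1,-1,-1,-1,-1,-1,-1], slide=[[0,0,0.15],[0,0,0.3],[0,0,0.45],[0,0,0.6],[0,0,0.7],[0,0,0.76],[0,0,0.8],[0,0,0.8],[0,0,0.8]], delta_rot=[[0,0,0],[0,0,0],[0,0,0],[0,0,0],[0,0,0],[0,0,0],[0,0,0],[0,0,0],[0,0,0]])

```text
t: 7.82
tool_pos: [510.4, 110.3, 70.1]
tool_rot: [0.0, 0.605, 0.796, 0.0]
wrist_force: [-0.1, -0.3, -1.4]
width: 33.0
finger_force: 40.1
```

Emit:
send_rows(fingers=[-1,-1,-1,1,1,1,1,1,1,1,1,1,1,1,1,1], slide=[[0,0,0.03],[0,0,0.05],[0,0,0.05],[0,0,0.05],[0,0,0.05],[0,0,0.05],[0,0,0.05],[0,0,0.05],[0,0,0.05],[0,0,-0.5],[0,0,-1.5],[0,0,-2.5],[0,0,-3.5],[0,0,-4],[0,0,-4],[0,0,-4]], delta_rot=[[0,0,0],[0,0,0],[0,0,0],[0,0,0],[0,0,0],[0,0,0],[0,0,0],[0,0,0],[0,0,0],[0,0,0],[0,0,0],[0,0,0],[0,0,0],[0,0,0],[0,0,0],[0,0,0]])

```text
t: 9.15
tool_pos: [510.5, 110.3, 170.1]
tool_rot: [0.0, 0.605, 0.796, 0.0]
wrist_force: [-1.3, 0.2, -0.2]
width: 85.3
finger_force: 0.0
```

```bash
python3 - <<'E'
from h import *
i=optics.camera_info("wrist");im=optics.snapshot("wrist")[:,:,::-1].copy();s=optics.snapshot("scene")[:,:,::-1].copy()
cv2.imwrite("pics/w5.png",im);cv2.imwrite("pics/s5.png",s)
delta([482.5,207,200],15.5)
rim(im,(200,100,440,300),105,i)
cv2.imwrite("pics/c5.png",np.hstack([cv2.resize(im,(400,250)),cv2.resize(s[150:275,280:480],(400,250),interpolation=cv2.INTER_CUBIC)]))
E
```

```text
t 9.25 pos [509.2  110.12 167.9 ] slide [ 4.020e+00  1.000e-03 -1.281e+00] rot [-0.034 -0.006 -0.002] F [-0.6  0.1 -1. ] w 85.7
outer [317.6 214.5] [46.7 49. ] -> [510.2 113.6 105. ]
hole [318.  214.9] [29.1 30.5] -> [510.6 113.4 105. ]
outer [317.  116.9] [ 9.9 69.6] -> [493.2 173.8 105. ]
```

View pics/c5.png

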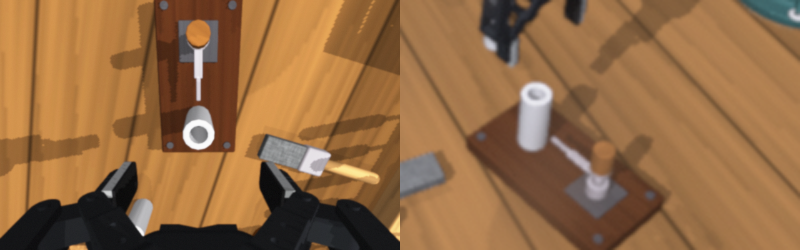

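The sleeve stands upright, fully down on the base over the post, and it is released. Next is the knob.

Emit:
send_rows(fingers=[1,1,1,1,1,1,1,1,1], slide=[[1,0,0],[2,0,0],[3,0,0],[3.8,0,0],[4.02,0,0.4],[4.02,0,0.8],[4.02,0,1],[4.02,0,1],[4.02,0,1]], delta_rot=[[0,0,0],[0,0,0],[0,0,0],[0,0,0],[0,0,0],[0,0,0],[0,0,0],[0,0,0],[0,0,0]])

```text
t: 10.0
tool_pos: [483.1, 205.9, 143.6]
tool_rot: [-0.001, 0.606, 0.796, -0.001]
wrist_force: [0.5, -0.8, 0.8]
width: 85.5
finger_force: 0.0
```

```bash
python3 - <<'E'
from h import *
i=optics.camera_info("wrist");im=optics.snapshot("wrist")[:,:,::-1].copy()
cv2.imwrite("pics/w6.png",im)
delta([483.4,207.3,68],15.5)
hsv=cv2.cvtColor(im,cv2.COLOR_BGR2HSV)
kn=((hsv[...,0]<18)&(hsv[...,1]>150)&(hsv[...,2]>170)).astype(np.uint8);kn[:,:270]=0;kn[:,370:]=0
k,l,s,c=cv2.connectedComponentsWithStats(kn)
for j in range(1,k):
    if s[j,4]>300: print("knob",s[j],c[j].round(1),onz(i,*c[j],102).round(1)[:2])
print(proj(i,(483.4,207.3,102)))
E
```

```text
t 10.05 pos [483.58 206.08 144.48] slide [0.05  0.009 3.059] rot [-0.01   0.003 -0.016] F [0.3 0.  0.5] w 85.5
knob [  270     2   100   122 11109] [321.  66.] [460.7 295.3]
knob [ 300  210   38   35 1047] [318.8 227.1] [483.4 209.3]
[317.9848753  230.08185976]
```

Emit:
send_rows(fingers=[1,1,1,1,1,1,-1,-1,-1,-1,-1,-1,-1,-1,-1,-1], slide=[[0.05,0,0.8],[0.05,0,1.6],[0.05,0,2.3],[0.05,0,2.8],[0.05,0,3.05],[0.05,0,3.05],[0.05,0,3.05],[0.05,0,3.05],[0.05,0,3.05],[0.05,0,3.05],[0.05,0,3.05],[0.05,0,3.05],[0.05,0,3.05],[0.05,0,3.05],[0.05,0,3.05],[0.05,0,3.05]], delta_rot=[[0,0,0],[0,0,0],[0,0,0],[0,0,0],[0,0,0],[0,0,0],[0,0,0],[0,0,0],[0,0,0],[0,0,0],[0,0,0],[0,0,0],[0,0,0],[0,0,0],[0,0,0],[0,0,0]], squeeze=80)

```text
t: 11.38
tool_pos: [483.1, 208.3, 69.9]
tool_rot: [0.0, 0.605, 0.796, 0.0]
wrist_force: [-1.9, -1.0, 5.3]
width: 22.0
finger_force: 78.2
```

```bash
python3 - <<'E'
from h import *
im=optics.snapshot("scene")[:,:,::-1].copy();cv2.imwrite("pics/s7.png",im)
delta([483.4,207.3,118],15.5)
E
```

```text
t 11.43 pos [483.12 208.35  69.9 ] slide [-0.043  0.    -1.924] rot [ 0.004  0.    -0.001] F [-3.2 -1.8  6.1] w 22.2
```

Emit:
send_rows(fingers=[-1,-1,-1,-1,-1,-1,-1,-1,-1,-1,-1,-1,-1,-1,-1,-1], slide=[[0,0,-0.1],[0,0,-0.25],[0,0,-0.4],[0,0,-0.6],[0,0,-0.8],[0,0,-1.0],[0,0,-1.2],[0,0,-1.4],[0,0,-1.6],[0,0,-1.75],[0,0,-1.9],[0,0,-1.96],[0,0,-2],[0,0,-2],[0,0,-2],[0,0,-2]], delta_rot=[[0,0,0],[0,0,0],[0,0,0],[0,0,0],[0,0,0],[0,0,0],[0,0,0],[0,0,0],[0,0,0],[0,0,0],[0,0,0],[0,0,0],[0,0,0],[0,0,0],[0,0,0],[0,0,0]])

```text
t: 12.77
tool_pos: [483.0, 208.3, 116.4]
tool_rot: [-0.0, 0.605, 0.796, -0.0]
wrist_force: [6.7, 2.2, -13.9]
width: 22.3
finger_force: 79.0
```

```bash
python3 - <<'E'
from h import *
import pickle
i=optics.camera_info("wrist");im=optics.snapshot("wrist")[:,:,::-1].copy();s=optics.snapshot("scene")[:,:,::-1].copy()
cv2.imwrite("pics/w8.png",im);cv2.imwrite("pics/s8.png",s);pickle.dump(i,open("w8.pkl","wb"))
delta([483.1,208.3,119.9],15.5)
print(proj(i,(510.2,113.4,105)))
cv2.imwrite("pics/c8.png",np.hstack([im[150:400,220:420].repeat(2,0).repeat(2,1),cv2.resize(s[170:295,300:400],(400,500),interpolation=cv2.INTER_CUBIC)]))
E
```

```text
t 12.87 pos [483.01 208.3  116.45] slide [-0.001  0.003 -0.138] rot [-0.012 -0.002 -0.002] F [  6.3   2.1 -13.9] w 21.7
[318.11971161 406.14038274]
```

View pics/c8.png

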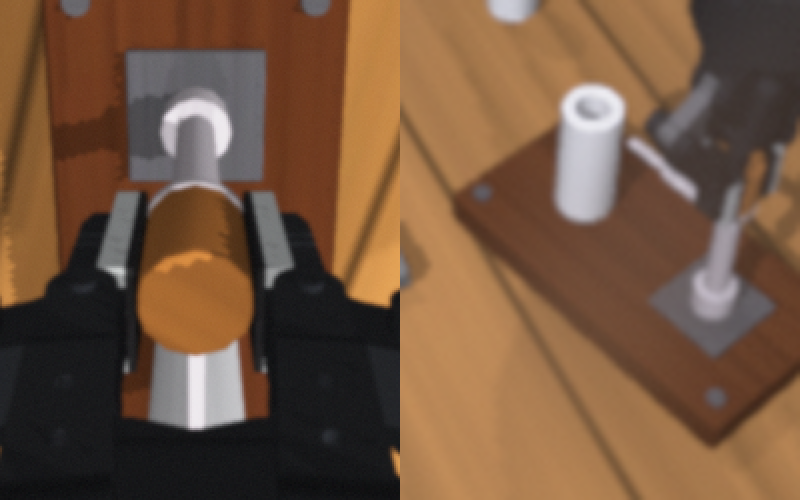

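The tip is at scene pixel (358,206), slightly below the rim of the sleeve whose centre is at (348,196). Next I'll measure how far it moved between the two scene pictures.

```bash
python3 - <<'E'
from h import *
S=optics.camera_info("scene")
r=np.array([483.2,207.5]);u=np.array([.268,-.9635]);tip=r+71*u;post=r+100*u
for dz in(45,46.5,48,50):print(dz,proj(S,[*tip,55+dz])-proj(S,[*tip,55]))
print("rim pred",proj(S,[*post,105]),"tip50 - rim pred",proj(S,[*tip,105])-proj(S,[*post,105]))
a=cv2.imread("pics/s5.png",0);b=cv2.imread("pics/s8.png",0)
K=8
t0=proj(S,[*tip,55]);print("tip rest pred",t0)
for (x0,y0,x1,y1) in [(352,214,367,227),(353,215,363,223),(352,215,370,230)]:
    A=cv2.resize(a[y0:y1,x0:x1],None,fx=K,fy=K,interpolation=cv2.INTER_CUBIC)
    X,Y=x0-10,y0-22
    B=cv2.resize(b[Y:y1+2,X:x1+12],None,fx=K,fy=K,interpolation=cv2.INTER_CUBIC)
    m=cv2.matchTemplate(B,A,cv2.TM_CCOEFF_NORMED);_,v,_,l=cv2.minMaxLoc(m);print(v,l[0]/K+X-x0,l[1]/K+Y-y0)
E
```

```text
45 [  1.68628727 -13.34791367]
46.5 [  1.74486946 -13.81162474]
48 [  1.80361141 -14.27660033]
50 [  1.88218363 -14.89854376]
rim pred [347.95404653 195.36579887] tip50 - rim pred [9.48843339 7.51153643]
tip rest pred [355.56029628 217.77587907]
0.8456445336341858 1.875 -13.625
0.931269645690918 1.75 -13.875
0.8616254925727844 2.125 -13.25
```

The images agree with the measured rise of 46.5 mm, so there is no slip. I'll raise it another 3.5 mm.

Emit:
send_rows(fingers=[-1,-1,-1,-1,-1,-1,-1,-1,-1,-1], slide=[[0,0,-0.05],[0,0,-0.1],[0,0,-0.14],[0,0,-0.14],[0,0,-0.14],[0,0,-0.14],[0,0,-0.14],[0,0,-0.14],[0,0,-0.14],[0,0,-0.14]], delta_rot=[[0,0,0],[0,0,0],[0,0,0],[0,0,0],[0,0,0],[0,0,0],[0,0,0],[0,0,0],[0,0,0],[0,0,0]])

```text
t: 13.7
tool_pos: [483.0, 208.3, 119.8]
tool_rot: [-0.001, 0.605, 0.796, -0.001]
wrist_force: [5.8, 2.4, -14.8]
width: 21.9
finger_force: 79.0
```

```bash
python3 - <<'E'
from h import *
a=cv2.imread("pics/s5.png",0);s=optics.snapshot("scene")[:,:,::-1].copy();b=cv2.cvtColor(s,cv2.COLOR_BGR2GRAY)
delta([483.1,208.3,119.9],15.5)
K=8
for (x0,y0,x1,y1) in [(352,214,367,227),(353,215,363,223),(353,216,362,222)]:
    A=cv2.resize(a[y0:y1,x0:x1],None,fx=K,fy=K,interpolation=cv2.INTER_CUBIC)
    X,Y=x0-10,y0-22
    B=cv2.resize(b[Y:y1+2,X:x1+12],None,fx=K,fy=K,interpolation=cv2.INTER_CUBIC)
    m=cv2.matchTemplate(B,A,cv2.TM_CCOEFF_NORMED);_,v,_,l=cv2.minMaxLoc(m);print(v,l[0]/K+X-x0,l[1]/K+Y-y0)
cv2.imwrite("pics/c9.png",cv2.resize(s[170:295,300:425],(600,600),interpolation=cv2.INTER_CUBIC))
E
```

```text
t 13.75 pos [482.99 208.3  119.79] slide [-0.001  0.004 -0.004] rot [-0.014 -0.002 -0.003] F [  6.2   2.8 -14.9] w 21.7
0.8336218595504761 2.25 -14.5
0.8994230031967163 2.125 -14.75
0.9248055815696716 2.0 -15.0
```

View pics/c9.png

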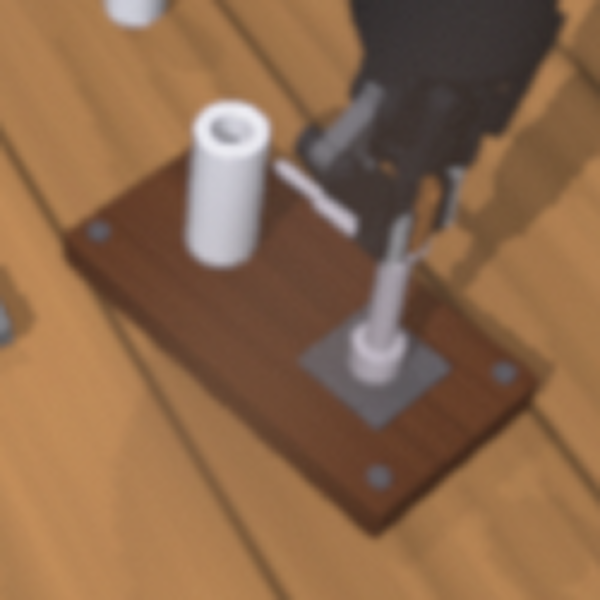

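The tip at (357.7,204) is level with the rim centre at (348.1,197.1). The offset is within a pixel of the one predicted for level, and the rise is 49.9 mm, held steady. I'll hand the job in.

```bash
python3 -c "
from cell import job,monitor
o=monitor.get_obs();print(o['tool_pos'],abs(o['qvel']).max())
print(job.close_job())"
```

```text
[482.99024667 208.29767113 119.79281229] 0.0015203109655328088
the job is handed in; nothing more can be done
None
```

The 80 mm sleeve stands fully down on the gauge post, released, and the arm is holding the pointer rod up 49.9 mm with the pointer level with the sleeve top; I handed the job in after about 14 s of robot time.

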